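# Raise the rim gauge and free the bowl

### The arm

A 7-joint arm with a two-finger parallel gripper is mounted at the origin on the work surface. World frame = base frame: x ahead of the robot, y to its left, z up, the work surface at z = 0. Lengths are in m, angles in rad, forces in N, time in s.
With the tool pointing down it reaches from about 0.35 to 0.9 m from the base axis. Payload 7.2 kg.
Tool frame: the origin (TCP) lies between the finger pads; the fingertips stand 14 mm ahead of it and the grasp point (between the pads) lies 5 mm behind it (bot.nose_length is the distance from the TCP to the fingertips, in m); z points along the fingers, y is the line along which they close (so a half turn about z gives the same grasp; the last joint's range is limited). The gripper opens to 88 mm and grips with 3 to 60 N. Pads are 20 mm wide; open, the fingers measure 115 mm over their backs; the gripper's body (75 mm by 178 mm) begins 61 mm behind the grasp point.
Start: joints at [-1.394, 0.411, -0.013, 1.596, 0.006, 1.134, -0.082], TCP at [0.151, 0.606, 0.237] pointing down, gripper open.
Joint ranges: [-2.95, 2.95], [-0.29, 1.99], [-1.47, 1.44], [0.14, 2.54], [-1.03, 4.17], [0.13, 1.85], [-2.86, 2.86]. Speed limits (rad/s): [2.39, 2.39, 3.01, 3.01, 3.14, 3.14, 3.14].

### API

Orientations are given as a unit quaternion [w, x, y, z].
In Python, from rig import bot gives the robot as it stands. The module is installed in compiled form; this text tells all that it offers.
- The arm moves only by the shell command python3 -m handwheel 'ROWS'. ROWS is JSON, a list of rows, each an object with "hand": the closure, from -1 (fully open) to 1 (shut); "xyz": the shift along the tool's x, y, z in m, a list of three; "turn": the turn, a rotation vector about the tool's x, y, z in degrees, a list of three. A call has 1 to 20 rows; each row shifts and turns the commanded pose from where the row before left it, along the tool's axes as they then stand; what a row does not reach is not made up. A row lasts 1/8 s, in which the tool goes at most 62.5 mm and 10.7 degrees, less where a joint would pass 70% of its speed; a pose out of reach is approached as far as the arm can. A call is refused whole if a number of a shift passes 0.0625 or a number of a turn 10.7, either way. A call with a gripper value outside its range is refused whole. The fingers move at their own pace and stop on an object; the grip force is fixed at half the most. Time passes only in rows, so rows that do not move let the fingers close. It gives the time, the measured TCP pose, the force, the opening and the grip force at its end, in the units of the state.
- bot.read_state(): the state, without advancing time (a new reading comes with each control period).
- bot.grab_frame(name): name is "side" or "top"; returns (picture, depth): 400x640x3 uint8, blue, green, red; 400x640 float32, m along the optical axis (not along the pixel's ray), 0 where there is no reading.
- bot.calibration(name): a dict with "fov_y" (degrees; the focal length in pixels is half the picture's height over the tangent of half this angle, whatever the lens; pixels are square), "cx", "cy" (the principal point, pixels), "dist" ([k1, k2, p1, p2, k3] as OpenCV has them; the pictures are not rectified), "eye" and "orientation" of the camera in the world. Camera axes: x right, y down, z forward; pixel columns grow to the right and rows downward; lengths in m; the calibration is good to about 2 mm. A picture is of the moment at which its call begins. calibration takes no time and is no camera call.
- bot.hand_in(): hands the job in; it is judged then, once.
Trained networks look in the newest picture that a camera, given by its name, has taken for a name from the list of things; names that differ only in an ending like _2 or _b are one class to them, and where a whole thing is asked for, a point or a joint stands for the part that bears it (a point fixed in the world has none). Each returns a list of dicts, best first, with "p" (0 to 1); they miss things now and then, are a little off and sometimes report something else, mostly with a low value. They report only what shows in the picture. A call takes as long as a camera call. They do not tell look-alikes from the thing itself.
- bot.silhouettes(camera, thing): "region" (400x640 bool, what is visible of it).
- bot.tip_of(camera, thing): "at" ([x, y, z] in m, in world coordinates, good to about 4 mm: a listed point, or the origin of a listed thing).
The state is a dict: "time": time; "qpos": joint angles; "dq": joint speeds; "joint_efforts": joint torques, N m; "tool_pos": TCP position; "tool_rot": TCP orientation; "force": force on the tool from outside, world axes, zero at the start; "ft_torque": the same for the moment, N m; "opening": finger opening in m; "gripper_force": force on a finger pad.
Only numpy, scipy, OpenCV 4.12 (cv2) and the standard library are available. Lean on these libraries where they do the work, as an engineer would, in place of code of your own. Each camera call takes 0.05 s, during which the arm holds its last target. There are 200 camera calls.

### The job

Gently push the rim gauge's wooden arm up from below with the fingertips, past its balance point, so that it stays raised by itself; then slide the plywood board with the bowl on it along the table until the board lies flush against the wooden batten. Push only, pick nothing up: touch the board but not the soft bowl, leave the gauge's brass weight alone, and do not disturb the things standing around.

Things in the scene. Friction and masses are not known exactly. Their poses are not given: they have to be found in the camera images.
- gauge: Potter's rim gauge, bolted to the table. Origin at the centre of the underside of its dark square foot (120 x 120 x 14); an aluminium post 42 x 36 mm stands on it, with a fork of two cheeks up to z 180 mm (66 mm wide along y, 42 mm across x). Its own -y axis is the direction in which the arm points when lowered; its own -x side faces the robot, more or less.
- pivot (a point): Hinge axis of the gauge's arm, in the fork 160 mm above the foot's underside; the hinge axis lies along the gauge's x. Axes as gauge.
- pointer_arm (a joint): Angle of the gauge's arm, rad. 0: lowered, level, on a stop, pointing along the gauge's -y; grows as the free end rises; 1.75: upper stop, leaning back a little past upright. Below its balance angle of about 0.7 it falls back to 0; above it the weight carries it on to 1.75, damped, in 1 to 2 s, and it stays. 1.3 to 2.3 N up at the cross peg starts it.
- peg_end (a point): End, on the gauge's -x side, of the round wooden cross peg through the arm: 14 mm thick, 130 mm long along the gauge's x (53 mm stands free on each side of the arm), on the arm's centre line 150 mm from the pivot. The handy place to push up from below; it travels with the arm. Axes of the arm: at joint 0 those of the gauge.
- pointer_tip (a point): Lower tip of the thin steel pointer (7 mm thick) that hangs from the arm 270 mm from the pivot, 94 mm below the arm's centre line, into the bowl. The arm itself is a wooden bar 24 x 24 mm, reaching 280 mm from the pivot. Axes of the arm.
- weight_center (a point): Centre of the brass counterweight: a disc 54 mm in diameter, 28 mm thick, 55 mm above the pivot when the arm is lowered, swinging back to the gauge's +y side as the arm rises. Not to be pushed. Axes of the arm.
- board: Loose plywood ware board, 180 (x) x 200 (y) x 18 mm, flat on the table; origin at the centre of its underside. With the bowl it weighs 0.6 to 0.95 kg and takes up to about 10 N to slide.
- bowl: Soft clay bowl standing near the middle of the board, rim 110 mm in diameter, 60 mm high (rim 78 mm above the table); origin at the centre of its underside. At the start the gauge's pointer hangs inside it, 12 mm below the rim.
- board_edge (a point): Middle of the board's -y side face, 9 mm above the table: the side that must come to lie against the batten. Axes as the board.
- batten: Dark wooden strip fixed to the table, 260 (x) x 25 (y) x 25 mm, on the gauge's -y side beyond the board and parallel to the gauge's x; origin at the centre of its underside.
- batten_face (a point): Middle of the batten's +y side face, 9 mm above the table: the face that the board must touch. Axes as the batten. The board starts 75 to 145 mm from it.
- brush_cup: Cream cup with brushes, 72 mm in diameter, 190 mm high with the brushes; origin under its centre. Leave it alone.
- slip_jar: Amber jar, 60 mm in diameter, 70 mm high; origin under its centre. Leave it alone.
- clay_lump: Lump of clay, 68 mm in diameter, 40 mm high; origin under its centre. Leave it alone.
Not all that is in view belongs to the job. Leave any blue or turquoise look-alike of the bowl alone.

How it is judged:
By the outcome, as a careful person would: the job done as asked, in the order asked, and still so for the second after the job is handed in, with the robot touching nothing.
It also fails if it takes over 61 s, if anything falls off the work surface, if the arm or the gripper's body presses on something with over 40 N, if the wrist force passes 120 N, or if a joint passes its speed limit or range.

## Working session

There is one attempt and no reset: what is moved stays moved. The work goes in short steps, Python scripts to look and compute and a shell command to move; the robot and the scene stay as the last step left them, time stands still between calls to the robot, and variables do not carry over. Pictures are saved under pics/ and viewed, at most 10 in all, crops included, and the job is handed in when it is done.

```bash
mkdir -p pics
cat > h.py <<'E'
from rig import bot
import numpy as np, cv2
def pos(cam,names):
    out={}
    for n in names:
        r=bot.tip_of(cam,n)
        out[n]=[(np.round(d['at'],3).tolist(),round(d['p'],2)) for d in r[:3]]
        print(cam,n,out[n])
    return out
E
python3 - <<'E'
from h import *
for c in ("side","top"):
    p,d=bot.grab_frame(c); cv2.imwrite(f"pics/{c}0.png",p)
    k=bot.calibration(c); print(c,k['eye'],k['orientation'],k['fov_y'])
    pos(c,["gauge","pivot","peg_end","pointer_tip","weight_center","board","bowl","board_edge","batten","batten_face","brush_cup","slip_jar","clay_lump"])
s=bot.read_state(); print(s['time'],s['tool_pos'],s['tool_rot'],s['force'])
E
```

```text
side [-0.13086276 -0.72846009  1.00725429] [-0.41180628  0.83479881 -0.33013343  0.15664756] 42.10500341409439
side gauge [([0.594, 0.25, 0.002], 0.57), ([0.688, -0.346, 0.003], 0.31)]
side pivot [([0.595, 0.25, 0.162], 0.64)]
side peg_end [([0.546, 0.095, 0.162], 0.96), ([0.593, 0.25, 0.0], 0.59)]
side pointer_tip []
side weight_center [([0.596, 0.252, 0.217], 0.91), ([0.544, 0.094, 0.16], 0.49)]
side board [([0.613, -0.023, 0.002], 0.71)]
side bowl [([0.609, -0.017, 0.016], 0.86), ([0.402, -0.152, 0.001], 0.84), ([0.827, -0.029, -0.0], 0.7)]
side board_edge [([0.626, -0.127, 0.006], 0.72)]
side batten [([0.661, -0.234, 0.0], 0.87)]
side batten_face [([0.664, -0.225, 0.013], 0.64)]
side brush_cup [([0.614, 0.378, 0.0], 0.6)]
side slip_jar [([0.688, -0.346, 0.003], 0.79)]
side clay_lump [([0.736, 0.186, 0.002], 0.55)]
top [0.39617626 0.08401781 1.66357602] [ 0.04801739 -0.69582894  0.71504125 -0.0472487 ] 42.24107412347381
top gauge [([0.594, 0.249, -0.001], 0.9)]
top pivot [([0.599, 0.251, 0.158], 0.93)]
top peg_end [([0.543, 0.093, 0.16], 0.55), ([0.662, -0.226, 0.01], 0.4)]
top pointer_tip [([0.627, -0.017, 0.061], 0.78), ([0.591, 0.253, 0.216], 0.63)]
top weight_center [([0.59, 0.252, 0.214], 0.87)]
top board [([0.629, -0.119, 0.009], 0.72), ([0.614, -0.025, -0.002], 0.61)]
top bowl [([0.828, -0.028, -0.002], 0.82), ([0.612, -0.016, 0.015], 0.77), ([0.396, -0.15, 0.002], 0.7)]
top board_edge [([0.632, -0.12, 0.007], 0.91), ([0.613, -0.019, 0.019], 0.63)]
top batten [([0.665, -0.236, 0.0], 0.62)]
top batten_face [([0.663, -0.228, 0.012], 0.91), ([0.615, -0.021, 0.019], 0.62)]
top brush_cup [([0.615, 0.378, -0.0], 0.9)]
top slip_jar [([0.684, -0.349, -0.0], 0.6)]
top clay_lump [([0.737, 0.184, 0.0], 0.76)]
1.4 [0.15146609 0.60635819 0.2366251 ] [-1.95562124e-06  1.22058507e-01  9.92522907e-01 -6.33981611e-06] [0.24876277 0.35220502 0.01851723]
```

View pics/side0.png

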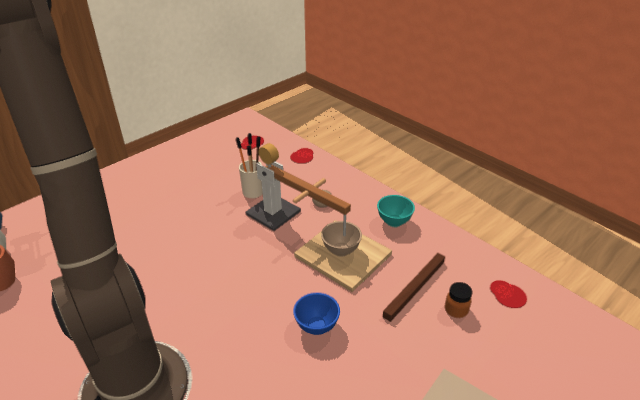

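View pics/top0.png

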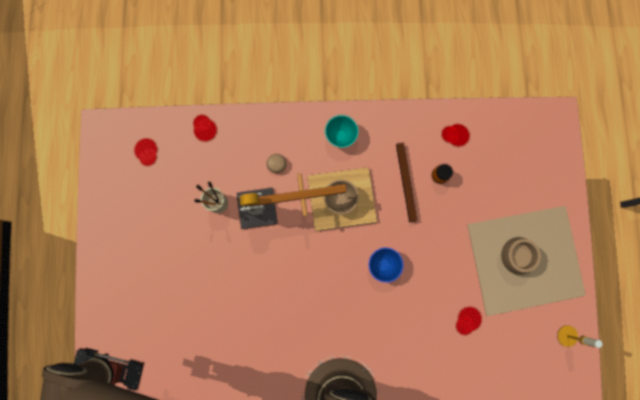

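The side and top views agree. The gauge is at (0.594, 0.25), its arm points along -y with about 6.5° yaw, and the near peg end is at about (0.546, 0.094, 0.16). The target bowl and board are at (0.613, -0.02), side px (342, 240). The blue bowl at (317, 313) and the turquoise bowl at (395, 210) are decoys. Next I turn the tool to the gauge's axes and move to the peg's near side.

```bash
python3 -m handwheel '[{"hand":1,"xyz":[0,0,0],"turn":[0,0,9.9]},{"hand":1,"xyz":[0,0,0],"turn":[0,0,9.9]},{"hand":1,"xyz":[0,0,0],"turn":[0,0,9.9]},{"hand":1,"xyz":[0,0,0],"turn":[0,0,9.9]},{"hand":1,"xyz":[0,0,0],"turn":[0,0,9.9]},{"hand":1,"xyz":[0,0,0],"turn":[0,0,9.9]},{"hand":1,"xyz":[0,0,0],"turn":[0,0,9.9]},{"hand":1,"xyz":[-0.046,0.017,0],"turn":[0,0,0]},{"hand":1,"xyz":[-0.046,0.017,0],"turn":[0,0,0]},{"hand":1,"xyz":[-0.046,0.017,0],"turn":[0,0,0]},{"hand":1,"xyz":[-0.046,0.017,0],"turn":[0,0,0]},{"hand":1,"xyz":[-0.046,0.017,0],"turn":[0,0,0]},{"hand":1,"xyz":[-0.046,0.017,0],"turn":[0,0,0]},{"hand":1,"xyz":[-0.046,0.017,0],"turn":[0,0,0]},{"hand":1,"xyz":[-0.046,0.017,0],"turn":[0,0,0]},{"hand":1,"xyz":[-0.046,0.017,0],"turn":[0,0,0]},{"hand":1,"xyz":[-0.046,0.017,0],"turn":[0,0,0]},{"hand":1,"xyz":[-0.046,0.017,0],"turn":[0,0,0]},{"hand":1,"xyz":[-0.046,0.017,0],"turn":[0,0,0]}]'; python3 -c "
from rig import bot
print(bot.read_state()['qpos'])"
```

```text
time: 3.78
tool_pos: [0.4189, 0.0805, 0.237]
tool_rot: [-0.0, 0.665, 0.747, 0.001]
force: [1.3, -0.1, -0.4]
opening: 0.0003
gripper_force: 0.0
[-0.93571597  0.04869782  0.66960668  2.08000289 -0.03633456  1.02249524
 -0.13100958]
```

```bash
python3 -m handwheel '[{"hand":1,"xyz":[0,0.03,0],"turn":[0,0,0]},{"hand":1,"xyz":[0,0,0],"turn":[-10,0,0]},{"hand":1,"xyz":[0,0,0],"turn":[-10,0,0]},{"hand":1,"xyz":[0,0,0],"turn":[-10,0,0]},{"hand":1,"xyz":[0,0,0],"turn":[-10,0,0]},{"hand":1,"xyz":[0,0,0],"turn":[-10,0,0]},{"hand":1,"xyz":[0,0,0],"turn":[-10,0,0]},{"hand":1,"xyz":[0,0,0],"turn":[-10,0,0]}]'; python3 -c "
from rig import bot
from scipy.spatial.transform import Rotation as R
s=bot.read_state();print(s['qpos'],R.from_quat(s['tool_rot'],scalar_first=True).as_matrix().round(3))"
```

```text
time: 4.78
tool_pos: [0.489, 0.046, 0.2873]
tool_rot: [0.318, 0.625, 0.654, 0.283]
force: [0.2, -1.0, 0.9]
opening: 0.0003
gripper_force: 0.0
[-0.15864905 -0.20201773 -0.247708    2.49530731  1.49790791  0.29965567
 -1.74122895] [[-0.016  0.637  0.771]
 [ 0.998  0.058 -0.027]
 [-0.062  0.769 -0.637]]
```

```bash
python3 -m handwheel '[{"hand":1,"xyz":[0,0,0],"turn":[0,0,-10]},{"hand":1,"xyz":[0,0,0],"turn":[0,0,-10]},{"hand":1,"xyz":[0,0,0],"turn":[0,0,-10]},{"hand":1,"xyz":[0,0,0],"turn":[0,0,-10]},{"hand":1,"xyz":[0,0,0],"turn":[0,0,-10]},{"hand":1,"xyz":[0,0,0],"turn":[0,0,-10]},{"hand":1,"xyz":[0,0,0],"turn":[0,0,-10]},{"hand":1,"xyz":[0,0,0],"turn":[0,0,-10]},{"hand":1,"xyz":[0,0,0],"turn":[0,0,-10]}]'
cat >> h.py <<'E'
from scipy.spatial.transform import Rotation as R
def st():
    s=bot.read_state(); M=R.from_quat(s['tool_rot'],scalar_first=True).as_matrix()
    print(round(s['time'],2),'q',s['qpos'].round(2) if hasattr(s['qpos'],'round') else s['qpos'],'pos',np.round(s['tool_pos'],4),'F',np.round(s['force'],1)); print(M.round(3)); return np.array(s['tool_pos']),M
def to(M,p,target): print('tool shift',(M.T@(np.array(target)-p)).round(4))
E
python3 -c "
from h import *
p,M=st();to(M,p,[.46,.09,.14])"
```

```text
time: 5.9
tool_pos: [0.4888, 0.046, 0.2867]
tool_rot: [0.424, -0.023, 0.905, -0.026]
force: [0.0, -0.4, -0.3]
opening: 0.0004
gripper_force: 0.0
5.9 q [-0.12 -0.2  -0.28  2.49  1.49  0.29 -0.16] pos [0.4888 0.046  0.2867] F [ 0.  -0.4 -0.3]
[[-0.639 -0.02   0.769]
 [-0.063  0.998 -0.027]
 [-0.767 -0.066 -0.639]]
tool shift [0.1281 0.0542 0.0704]
```

```bash
python3 -m handwheel '[{"hand":1,"xyz":[0.033,0.014,0.025],"turn":[0,0,0]},{"hand":1,"xyz":[0.033,0.014,0.025],"turn":[0,0,0]},{"hand":1,"xyz":[0.033,0.014,0.025],"turn":[0,0,0]},{"hand":1,"xyz":[0.033,0.014,0.025],"turn":[0,0,0]},{"hand":1,"xyz":[0,0,0],"turn":[0,0,0]}]'; 
python3 -c "
from h import *
p,M=st();to(M,p,[.546,.094,.112])
f,d=bot.grab_frame('side'); cv2.imwrite('pics/s1.png',cv2.resize(f[100:300,180:480],None,fx=2.5,fy=2.5)); pos('side',['peg_end'])"
```

```text
time: 6.52
tool_pos: [0.4836, 0.0489, 0.1725]
tool_rot: [0.382, -0.044, 0.92, -0.078]
force: [0.1, -0.5, 0.7]
opening: 0.0003
gripper_force: 0.0
6.53 q [ 0.57  0.25 -1.18  2.53  1.85  0.72 -0.51] pos [0.4836 0.0489 0.1725] F [ 0.1 -0.5  0.7]
[[-0.704 -0.021  0.71 ]
 [-0.141  0.984 -0.111]
 [-0.696 -0.178 -0.696]]
tool shift [-0.0081  0.0538  0.0814]
side peg_end [([0.546, 0.096, 0.16], 0.56)]
```

View pics/s1.png

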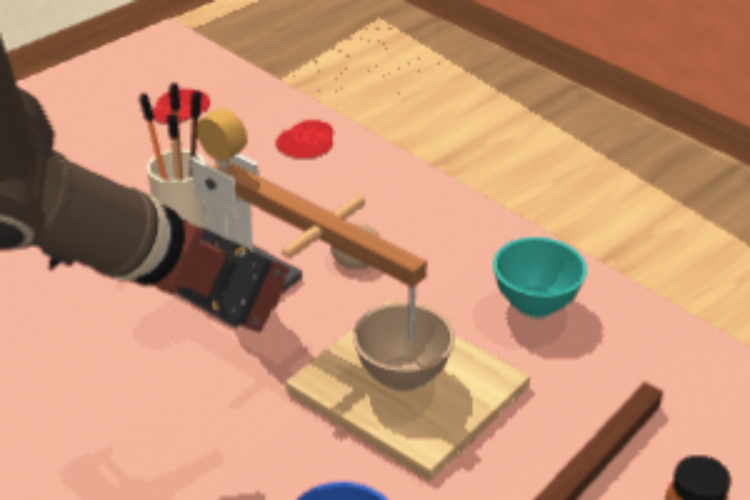

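The hand is short of the peg (end at crop px (290, 250)) and nothing has been touched. I'm going forward and down next, staying on the -y side of the peg.

```bash
python3 -m handwheel '[{"hand":1,"xyz":[0.0025,0.0015,0.019],"turn":[0,0,0]},{"hand":1,"xyz":[0.0025,0.0015,0.019],"turn":[0,0,0]},{"hand":1,"xyz":[0.0025,0.0015,0.019],"turn":[0,0,0]},{"hand":1,"xyz":[0.0025,0.0015,0.019],"turn":[0,0,0]},{"hand":1,"xyz":[0,0,0],"turn":[0,0,0]}]'; 
python3 -c "
from h import *
p,M=st();to(M,p,[.546,.094,.112])"
```

```text
time: 7.25
tool_pos: [0.5342, 0.0418, 0.1203]
tool_rot: [0.39, -0.046, 0.916, -0.086]
force: [-0.7, -0.5, -0.2]
opening: 0.0005
gripper_force: 0.0
7.25 q [ 0.45  0.53 -1.04  2.49  2.06  0.95 -0.58] pos [0.5342 0.0418 0.1203] F [-0.7 -0.5 -0.2]
[[-0.692 -0.017  0.722]
 [-0.15   0.981 -0.122]
 [-0.706 -0.193 -0.682]]
tool shift [-0.0101  0.0526  0.0078]
```

```bash
python3 -m handwheel '[{"hand":1,"xyz":[0.003,0,0.006],"turn":[0,0,0]},{"hand":1,"xyz":[-0.004,0.018,0.001],"turn":[0,0,0]},{"hand":1,"xyz":[-0.004,0.018,0.001],"turn":[0,0,0]},{"hand":1,"xyz":[-0.004,0.018,0.001],"turn":[0,0,0]},{"hand":1,"xyz":[0,0,0],"turn":[0,0,0]}]'; 
python3 -c "
from h import *
p,M=st();to(M,p,[.546,.094,.142]);print((M.T@np.array([0,0,.01])).round(4),(M.T@np.array([0,.01,0])).round(4))
f,d=bot.grab_frame('side'); cv2.imwrite('pics/s2.png',cv2.resize(f[130:260,230:400],None,fx=4,fy=4))"
```

```text
time: 7.88
tool_pos: [0.5451, 0.0974, 0.109]
tool_rot: [0.389, -0.046, 0.916, -0.083]
force: [0.2, -0.8, 0.4]
opening: 0.0003
gripper_force: 0.0
7.88 q [ 0.29  0.61 -1.04  2.43  1.98  1.07 -0.58] pos [0.5451 0.0974 0.109 ] F [ 0.2 -0.8  0.4]
[[-0.693 -0.02   0.72 ]
 [-0.149  0.982 -0.116]
 [-0.705 -0.188 -0.684]]
tool shift [-0.0234 -0.0095 -0.0215]
[-0.0071 -0.0019 -0.0068] [-0.0015  0.0098 -0.0012]
```

View pics/s2.png

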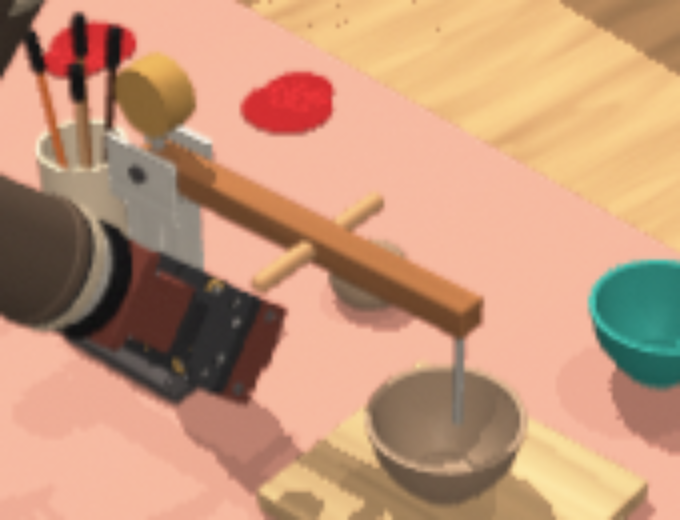

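The fingertips (crop px (260, 350)) sit right beneath the near peg end (262, 280). I'm now lifting slowly.

```bash
python3 -m handwheel '[{"hand":1,"xyz":[-0.008,-0.002,-0.004],"turn":[0,0,0]},{"hand":1,"xyz":[-0.008,-0.002,-0.004],"turn":[0,0,0]},{"hand":1,"xyz":[-0.008,-0.002,-0.004],"turn":[0,0,0]},{"hand":1,"xyz":[-0.0035,-0.001,-0.0034],"turn":[0,0,0]},{"hand":1,"xyz":[-0.0035,-0.001,-0.0034],"turn":[0,0,0]},{"hand":1,"xyz":[-0.0035,-0.001,-0.0034],"turn":[0,0,0]},{"hand":1,"xyz":[-0.0035,-0.001,-0.0034],"turn":[0,0,0]},{"hand":1,"xyz":[-0.0035,-0.001,-0.0034],"turn":[0,0,0]},{"hand":1,"xyz":[-0.0035,-0.001,-0.0034],"turn":[0,0,0]}]'; 
python3 -c "
from h import *
p,M=st()
f,d=bot.grab_frame('side');pos('side',['peg_end','bowl'])
bot.grab_frame('top');pos('top',['peg_end'])"
```

```text
time: 9.05
tool_pos: [0.5521, 0.0955, 0.1635]
tool_rot: [0.387, -0.046, 0.917, -0.083]
force: [-3.7, 1.2, -1.2]
opening: -0.0
gripper_force: 2.2
9.05 q [ 0.39  0.45 -1.11  2.38  1.83  0.91 -0.43] pos [0.5521 0.0955 0.1635] F [-3.7  1.2 -1.2]
[[-0.696 -0.02   0.718]
 [-0.148  0.982 -0.116]
 [-0.702 -0.187 -0.687]]
side peg_end [([0.546, 0.095, 0.186], 0.67)]
side bowl [([0.828, -0.026, -0.0], 0.93), ([0.397, -0.152, 0.003], 0.87), ([0.612, -0.018, 0.014], 0.78)]
top peg_end [([0.543, 0.099, 0.19], 0.64)]
```

```bash
python3 -m handwheel '[{"hand":1,"xyz":[-0.0037,0.0003,-0.0036],"turn":[0,0,0]},{"hand":1,"xyz":[-0.0037,0.0003,-0.0036],"turn":[0,0,0]},{"hand":1,"xyz":[-0.0037,0.0003,-0.0036],"turn":[0,0,0]},{"hand":1,"xyz":[-0.0037,0.0003,-0.0036],"turn":[0,0,0]},{"hand":1,"xyz":[-0.0038,0.001,-0.0036],"turn":[0,0,0]},{"hand":1,"xyz":[-0.0038,0.001,-0.0036],"turn":[0,0,0]},{"hand":1,"xyz":[-0.0038,0.001,-0.0036],"turn":[0,0,0]},{"hand":1,"xyz":[-0.0038,0.001,-0.0036],"turn":[0,0,0]}]'; 
python3 -c "
from h import *
p,M=st()
f,d=bot.grab_frame('side');pos('side',['peg_end'])
bot.grab_frame('top');pos('top',['peg_end'])"
```

```text
time: 10.3
tool_pos: [0.5525, 0.1078, 0.2035]
tool_rot: [0.387, -0.045, 0.917, -0.083]
force: [-3.4, -0.1, -2.0]
opening: 0.0003
gripper_force: 1.9
10.3 q [ 0.43  0.35 -1.15  2.34  1.68  0.84 -0.31] pos [0.5525 0.1078 0.2035] F [-3.4 -0.1 -2. ]
[[-0.696 -0.018  0.718]
 [-0.147  0.982 -0.118]
 [-0.703 -0.188 -0.686]]
side peg_end [([0.544, 0.111, 0.232], 0.76)]
top peg_end [([0.543, 0.109, 0.232], 0.87), ([0.626, -0.031, 0.202], 0.71)]
```

```bash
python3 -m handwheel '[{"hand":1,"xyz":[-0.004,0.0019,-0.0038],"turn":[0,0,0]},{"hand":1,"xyz":[-0.004,0.0019,-0.0038],"turn":[0,0,0]},{"hand":1,"xyz":[-0.004,0.0019,-0.0038],"turn":[0,0,0]},{"hand":1,"xyz":[-0.004,0.0019,-0.0038],"turn":[0,0,0]},{"hand":1,"xyz":[-0.0041,0.0032,-0.0039],"turn":[0,0,0]},{"hand":1,"xyz":[-0.0041,0.0032,-0.0039],"turn":[0,0,0]},{"hand":1,"xyz":[-0.0041,0.0032,-0.0039],"turn":[0,0,0]},{"hand":1,"xyz":[-0.0041,0.0032,-0.0039],"turn":[0,0,0]}]'; 
python3 -c "
from h import *
p,M=st()
f,d=bot.grab_frame('side');pos('side',['peg_end'])
bot.grab_frame('top');pos('top',['peg_end'])"
```

```text
time: 11.5
tool_pos: [0.5522, 0.1372, 0.2434]
tool_rot: [0.387, -0.046, 0.917, -0.083]
force: [-7.7, 2.8, -2.8]
opening: 0.0005
gripper_force: 3.7
11.5 q [ 0.43  0.27 -1.2   2.27  1.5   0.82 -0.18] pos [0.5522 0.1372 0.2434] F [-7.7  2.8 -2.8]
[[-0.696 -0.02   0.717]
 [-0.148  0.982 -0.116]
 [-0.702 -0.187 -0.687]]
side peg_end [([0.544, 0.142, 0.272], 0.9)]
top peg_end [([0.538, 0.147, 0.273], 0.98)]
```

```bash
python3 -m handwheel '[{"hand":1,"xyz":[-0.0031,0.0031,-0.0036],"turn":[0,0,0]},{"hand":1,"xyz":[-0.0031,0.0031,-0.0036],"turn":[0,0,0]},{"hand":1,"xyz":[-0.0031,0.0031,-0.0036],"turn":[0,0,0]},{"hand":1,"xyz":[-0.0031,0.0031,-0.0036],"turn":[0,0,0]}]'; 
python3 -c "
from h import *
p,M=st()
f,d=bot.grab_frame('side');pos('side',['peg_end'])
bot.grab_frame('top');pos('top',['peg_end']);print((M.T@np.array([-.01,0,0])).round(4))"
```

```text
time: 12.2
tool_pos: [0.5511, 0.1523, 0.2604]
tool_rot: [0.388, -0.045, 0.917, -0.083]
force: [0.4, -0.1, -0.3]
opening: 0.0002
gripper_force: 0.0
12.2 q [ 0.42  0.25 -1.23  2.23  1.44  0.84 -0.13] pos [0.5511 0.1523 0.2604] F [ 0.4 -0.1 -0.3]
[[-0.695 -0.018  0.719]
 [-0.147  0.982 -0.118]
 [-0.704 -0.188 -0.685]]
side peg_end [([0.536, 0.19, 0.3], 0.95)]
top peg_end [([0.536, 0.206, 0.305], 0.81)]
[ 0.007   0.0002 -0.0072]
```

```bash
python3 -m handwheel '[{"hand":1,"xyz":[0,-0.02,-0.03],"turn":[0,0,0]},{"hand":1,"xyz":[0,-0.02,-0.03],"turn":[0,0,0]},{"hand":1,"xyz":[0,-0.02,-0.03],"turn":[0,0,0]},{"hand":1,"xyz":[0,0,0],"turn":[0,9,0]},{"hand":1,"xyz":[0,0,0],"turn":[0,9,0]},{"hand":1,"xyz":[0,0,0],"turn":[0,9,0]},{"hand":1,"xyz":[0,0,0],"turn":[0,9,0]},{"hand":1,"xyz":[0,0,0],"turn":[0,9,0]},{"hand":1,"xyz":[0,0,0],"turn":[0,0,10]},{"hand":1,"xyz":[0,0,0],"turn":[0,0,10]},{"hand":1,"xyz":[0,0,0],"turn":[0,0,10]},{"hand":1,"xyz":[0,0,0],"turn":[0,0,10]},{"hand":1,"xyz":[0,0,0],"turn":[0,0,10]},{"hand":1,"xyz":[0,0,0],"turn":[0,0,10]},{"hand":1,"xyz":[0,0,0],"turn":[0,0,10]},{"hand":1,"xyz":[0,0,0],"turn":[0,0,10]},{"hand":1,"xyz":[0,0,0],"turn":[0,0,10]}]'
python3 - <<'E'
from h import *
p,M=st()
f,d=bot.grab_frame('side');cv2.imwrite('pics/s3.png',f);pos('side',['peg_end','board','board_edge','batten_face'])
for n in ('board','batten'):
  for r in bot.silhouettes('side',n)[:1]: print(n,r['p'],r['region'].sum())
# tilt correction (rotvec in tool frame) to tool y=gx, z down
g=np.radians(6.5); T=np.array([[-np.sin(g),np.cos(g),0],[np.cos(g),np.sin(g),0],[0,0,-1]]).T
print('turn',np.degrees(R.from_matrix(M.T@T).as_rotvec()).round(1))
E
```

```text
time: 14.52
tool_pos: [0.4934, 0.1068, 0.3173]
tool_rot: [0.068, 0.7, 0.708, -0.072]
force: [-0.4, -0.7, -1.5]
opening: 0.0005
gripper_force: 0.0
14.53 q [ 0.12  0.25 -0.67  1.7   0.33  1.37 -0.62] pos [0.4934 0.1068 0.3173] F [-0.4 -0.7 -1.5]
[[-0.012  1.    -0.004]
 [ 0.98   0.011 -0.197]
 [-0.197 -0.007 -0.98 ]]
side peg_end []
side board [([0.612, -0.019, -0.0], 0.62)]
side board_edge [([0.628, -0.127, 0.008], 0.62)]
side batten_face [([0.664, -0.223, 0.012], 0.72), ([0.684, -0.35, 0.005], 0.55)]
board 0.96 2823
batten 0.92 1019
turn [-1.  11.3 -5.8]
```

View pics/s3.png

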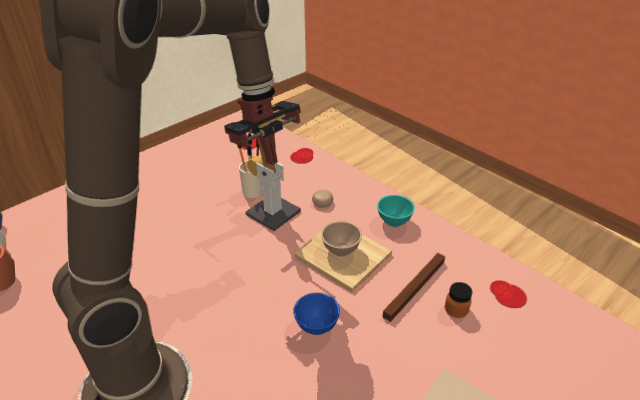

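The gauge arm is raised: the weight has swung back, at about px (252, 165). The board lies at (343, 255) and the batten at (415, 286). Next I measure their yaw.

```bash
cat >> h.py <<'E'
def rect(cam,n,z):
    c=bot.calibration(cam); f=200/np.tan(np.radians(c['fov_y'])/2); K=np.array([[f,0,c['cx']],[0,f,c['cy']],[0,0,1]])
    m=bot.silhouettes(cam,n)[0]['region'].astype(np.uint8)
    cn=max(cv2.findContours(m,0,cv2.CHAIN_APPROX_NONE)[0],key=cv2.contourArea).astype(np.float64)
    u=cv2.undistortPoints(cn,K,np.array(c['dist']))[:,0]
    r=np.c_[u,np.ones(len(u))]@R.from_quat(c['orientation'],scalar_first=True).as_matrix().T
    e=np.array(c['eye']); P=(e+r*((z-e[2])/r[:,2])[:,None])[:,:2]
    b=cv2.minAreaRect((P*1000).astype(np.float32)); print(cam,n,b); print(cv2.boxPoints(b).round(0).tolist())
E
python3 - <<'E'
from h import *
bot.grab_frame('top'); 
rect('top','board',.018); rect('top','batten',.025)
pos('top',['peg_end','pointer_tip','weight_center'])
E
```

```text
top board ((615.1353149414062, -26.100929260253906), (186.04379272460938, 203.24278259277344), 6.480897426605225)
[[511.0, 64.0], [534.0, -138.0], [719.0, -117.0], [696.0, 85.0]]
top batten ((662.382568359375, -235.60980224609375), (264.220703125, 33.857582092285156), 6.269830226898193)
[[529.0, -233.0], [533.0, -267.0], [796.0, -238.0], [792.0, -204.0]]
top peg_end [([0.523, 0.269, 0.306], 0.86)]
top pointer_tip [([0.598, 0.21, 0.439], 0.6), ([0.596, 0.253, 0.158], 0.31), ([0.616, 0.376, 0.003], 0.3)]
top weight_center [([0.589, 0.306, 0.151], 0.62)]
```

```bash
python3 -m handwheel '[{"hand":-1,"xyz":[0,0,0],"turn":[-0.5,5.6,-2.9]},{"hand":-1,"xyz":[0,0,0],"turn":[-0.5,5.6,-2.9]},{"hand":-1,"xyz":[-0.003,0.0355,0],"turn":[0,0,0]},{"hand":-1,"xyz":[-0.003,0.0355,0],"turn":[0,0,0]},{"hand":-1,"xyz":[-0.003,0.0355,0],"turn":[0,0,0]},{"hand":-1,"xyz":[0,0,0.044],"turn":[0,0,0]},{"hand":-1,"xyz":[0,0,0.044],"turn":[0,0,0]},{"hand":-1,"xyz":[0,0,0.044],"turn":[0,0,0]},{"hand":-1,"xyz":[0,0,0.044],"turn":[0,0,0]},{"hand":-1,"xyz":[0,0,0.044],"turn":[0,0,0]},{"hand":-1,"xyz":[0,0,0],"turn":[0,0,0]}]'
python3 - <<'E'
from h import *
p,M=st();to(M,p,[.6,.111,.02])
E
```

```text
time: 16.55
tool_pos: [0.5983, 0.1096, 0.0947]
tool_rot: [-0.001, 0.664, 0.748, -0.003]
force: [-0.7, -0.2, 0.4]
opening: 0.0878
gripper_force: 0.0
16.55 q [ 0.15  0.61 -0.58  1.74  0.41  0.92 -0.48] pos [0.5983 0.1096 0.0947] F [-0.7 -0.2  0.4]
[[-0.119  0.993 -0.006]
 [ 0.993  0.119 -0.003]
 [-0.002 -0.006 -1.   ]]
tool shift [0.0014 0.0023 0.0747]
```

```bash
python3 -m handwheel '[{"hand":-1,"xyz":[0,0.001,0.025],"turn":[0,0,0]},{"hand":-1,"xyz":[0,0.001,0.025],"turn":[0,0,0]},{"hand":-1,"xyz":[0,0,0.015],"turn":[0,0,0]},{"hand":-1,"xyz":[0,0,0.009],"turn":[0,0,0]},{"hand":-1,"xyz":[-0.006,0,0],"turn":[0,0,0]},{"hand":-1,"xyz":[-0.006,0,0],"turn":[0,0,0]},{"hand":-1,"xyz":[-0.006,0,0],"turn":[0,0,0]},{"hand":-1,"xyz":[-0.005,0,0],"turn":[0,0,0]},{"hand":-1,"xyz":[-0.005,0,0],"turn":[0,0,0]},{"hand":-1,"xyz":[-0.005,0,0],"turn":[0,0,0]},{"hand":-1,"xyz":[-0.005,0,0],"turn":[0,0,0]}]'
python3 - <<'E'
from h import *
p,M=st()
bot.grab_frame('side');pos('side',['board_edge','board','bowl'])
E
```

```text
time: 17.92
tool_pos: [0.6071, 0.074, 0.0242]
tool_rot: [0.0, 0.663, 0.748, 0.0]
force: [-0.6, 5.8, 1.8]
opening: 0.0878
gripper_force: 2.5
17.93 q [ 0.17  0.7  -0.53  1.77  0.47  0.8  -0.47] pos [0.6071 0.074  0.0242] F [-0.6  5.8  1.8]
[[-0.12   0.993  0.001]
 [ 0.993  0.12  -0.   ]
 [-0.     0.001 -1.   ]]
side board_edge [([0.633, -0.14, 0.011], 0.78), ([0.524, 0.269, 0.312], 0.61)]
side board [([0.619, -0.033, -0.004], 0.64)]
side bowl [([0.615, -0.027, 0.014], 0.97), ([0.401, -0.152, 0.001], 0.83), ([0.824, -0.028, 0.002], 0.65)]
```

```bash
python3 -m handwheel '[{"hand":-1,"xyz":[-0.006,0,0],"turn":[0,0,0]},{"hand":-1,"xyz":[-0.006,0,0],"turn":[0,0,0]},{"hand":-1,"xyz":[-0.006,0,0],"turn":[0,0,0]},{"hand":-1,"xyz":[-0.006,0,0],"turn":[0,0,0]},{"hand":-1,"xyz":[-0.006,0,0],"turn":[0,0,0]},{"hand":-1,"xyz":[-0.006,0,0],"turn":[0,0,0]},{"hand":-1,"xyz":[-0.006,0,0],"turn":[0,0,0]},{"hand":-1,"xyz":[-0.006,0,0],"turn":[0,0,0]},{"hand":-1,"xyz":[-0.006,0,0],"turn":[0,0,0]},{"hand":-1,"xyz":[-0.006,0,0],"turn":[0,0,0]},{"hand":-1,"xyz":[-0.006,0,0],"turn":[0,0,0]},{"hand":-1,"xyz":[-0.006,0,0],"turn":[0,0,0]},{"hand":-1,"xyz":[-0.004,0,0],"turn":[0,0,0]}]'
python3 - <<'E'
from h import *
p,M=st()
f,d=bot.grab_frame('side');cv2.imwrite('pics/s4.png',cv2.resize(f[180:340,260:480],None,fx=3.5,fy=3.5))
pos('side',['board_edge','board','bowl'])
E
```

```text
time: 19.75
tool_pos: [0.616, -0.0021, 0.0241]
tool_rot: [0.001, 0.664, 0.748, -0.0]
force: [-0.6, 6.0, 1.2]
opening: 0.0875
gripper_force: 2.7
19.75 q [ 0.3   0.71 -0.53  1.76  0.47  0.8  -0.35] pos [ 0.616  -0.0021  0.0241] F [-0.6  6.   1.2]
[[-0.119  0.993  0.001]
 [ 0.993  0.119 -0.001]
 [-0.001  0.    -1.   ]]
side board_edge [([0.636, -0.215, 0.009], 0.9)]
side board [([0.626, -0.109, -0.002], 0.7)]
side bowl [([0.829, -0.032, 0.002], 0.88), ([0.625, -0.107, 0.013], 0.85), ([0.398, -0.153, -0.002], 0.79)]
```

View pics/s4.png

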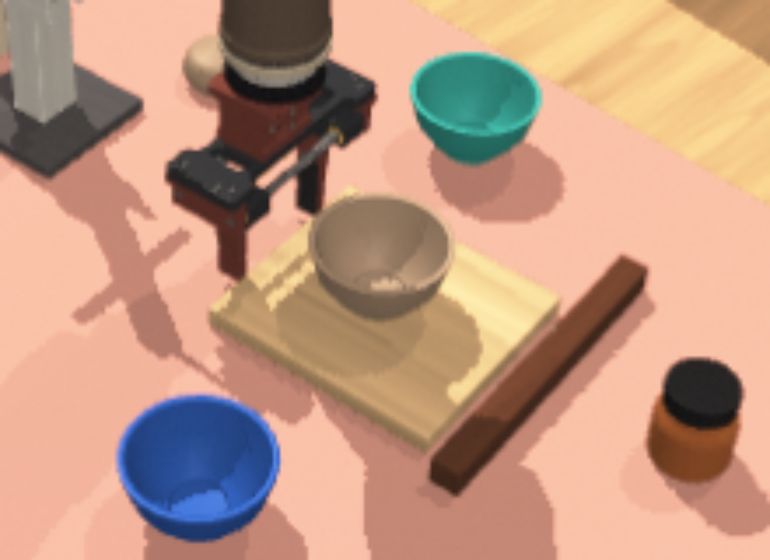

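The board's edge is roughly parallel to the batten and a small gap is left, crop px (430, 440) to (560, 300). The fingers are clear of the bowl. I'm closing the gap slowly while watching the force.

```bash
python3 -m handwheel '[{"hand":-1,"xyz":[-0.003,0,0],"turn":[0,0,0]},{"hand":-1,"xyz":[-0.003,0,0],"turn":[0,0,0]},{"hand":-1,"xyz":[-0.003,0,0],"turn":[0,0,0]}]'; python3 -m handwheel '[{"hand":-1,"xyz":[-0.002,0,0],"turn":[0,0,0]}]';python3 -m handwheel '[{"hand":-1,"xyz":[-0.002,0,0],"turn":[0,0,0]}]'
```

```text
time: 20.32
tool_pos: [0.617, -0.0108, 0.0241]
tool_rot: [0.001, 0.664, 0.748, -0.0]
force: [-0.1, 5.7, 2.8]
opening: 0.0877
gripper_force: 2.7
time: 20.45
tool_pos: [0.6173, -0.013, 0.024]
tool_rot: [0.001, 0.664, 0.748, -0.0]
force: [-0.8, 5.5, 3.2]
opening: 0.0878
gripper_force: 2.8
time: 20.58
tool_pos: [0.6175, -0.0148, 0.0241]
tool_rot: [0.0, 0.664, 0.748, -0.0]
force: [-0.6, 5.3, 2.7]
opening: 0.0878
gripper_force: 2.7
```

```bash
python3 -m handwheel '[{"hand":-1,"xyz":[-0.002,0,0],"turn":[0,0,0]}]'; python3 -m handwheel '[{"hand":-1,"xyz":[-0.002,0,0],"turn":[0,0,0]}]';python3 -m handwheel '[{"hand":-1,"xyz":[-0.002,0,0],"turn":[0,0,0]}]'
```

```text
time: 20.7
tool_pos: [0.6176, -0.0156, 0.0241]
tool_rot: [-0.0, 0.664, 0.748, 0.0]
force: [-1.4, 11.0, 2.7]
opening: 0.0877
gripper_force: 5.4
time: 20.82
tool_pos: [0.6177, -0.0157, 0.0241]
tool_rot: [-0.001, 0.663, 0.748, 0.001]
force: [-1.2, 14.4, 2.3]
opening: 0.0878
gripper_force: 7.4
time: 20.95
tool_pos: [0.6178, -0.0159, 0.0241]
tool_rot: [-0.002, 0.663, 0.749, 0.002]
force: [-1.7, 18.2, 2.8]
opening: 0.0879
gripper_force: 9.4
```

The batten has stopped the board, with the force rising to 18 N. I press a little more to seat it, back off, rise clear and look.

```bash
python3 -m handwheel '[{"hand":-1,"xyz":[-0.002,0,0],"turn":[0,0,0]},{"hand":-1,"xyz":[0,0,0],"turn":[0,0,0]},{"hand":-1,"xyz":[0.004,0,0],"turn":[0,0,0]},{"hand":-1,"xyz":[0.012,0,0],"turn":[0,0,0]},{"hand":-1,"xyz":[0.025,0,0],"turn":[0,0,0]},{"hand":-1,"xyz":[0.025,0,0],"turn":[0,0,0]},{"hand":-1,"xyz":[0,0,-0.04],"turn":[0,0,0]},{"hand":-1,"xyz":[0,0,-0.04],"turn":[0,0,0]},{"hand":-1,"xyz":[0,0,-0.04],"turn":[0,0,0]},{"hand":-1,"xyz":[0,0,0],"turn":[0,0,0]}]'
python3 - <<'E'
from h import *
p,M=st()
f,d=bot.grab_frame('side');cv2.imwrite('pics/s5.png',cv2.resize(f[130:320,220:480],None,fx=3,fy=3))
pos('side',['board_edge','batten_face','bowl'])
bot.grab_frame('top');rect('top','board',.018);pos('top',['weight_center','pointer_tip','slip_jar','clay_lump','brush_cup'])
E
```

```text
time: 22.2
tool_pos: [0.6123, 0.0413, 0.1468]
tool_rot: [0.003, 0.664, 0.747, 0.0]
force: [-0.7, -1.3, 0.1]
opening: 0.0879
gripper_force: 0.0
22.2 q [ 0.28  0.55 -0.61  1.69  0.37  1.01 -0.34] pos [0.6123 0.0413 0.1468] F [-0.7 -1.3  0.1]
[[-0.117  0.993  0.005]
 [ 0.993  0.117 -0.004]
 [-0.004  0.005 -1.   ]]
side board_edge [([0.638, -0.227, 0.01], 0.72)]
side batten_face [([0.663, -0.221, 0.01], 0.8)]
side bowl [([0.401, -0.152, -0.003], 0.7), ([0.625, -0.118, 0.015], 0.69), ([0.829, -0.028, 0.001], 0.68)]
top board ((629.9383544921875, -149.6134490966797), (181.1449432373047, 156.94546508789062), 6.740546703338623)
[[531.0, -82.0], [549.0, -238.0], [729.0, -217.0], [711.0, -61.0]]
top weight_center [([0.586, 0.305, 0.152], 0.97), ([0.738, 0.182, -0.001], 0.27)]
top pointer_tip [([0.602, 0.207, 0.438], 0.6), ([0.614, 0.378, -0.0], 0.52)]
top slip_jar [([0.686, -0.347, 0.001], 0.9)]
top clay_lump [([0.74, 0.182, 0.002], 0.7)]
top brush_cup [([0.613, 0.377, -0.002], 0.56)]
```

View pics/s5.png

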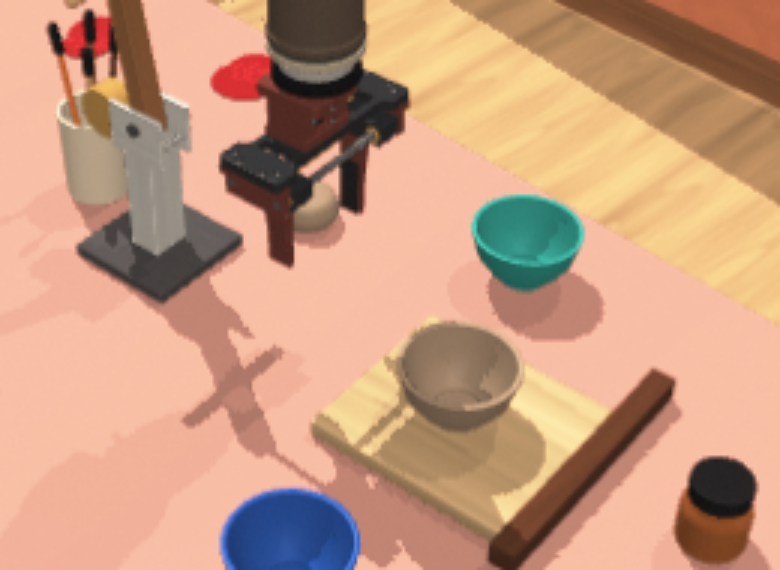

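The board lies flush along the batten, crop px (500, 535) to (610, 405). The gauge arm stays raised, the bowl is in place on the board, and the robot is touching nothing.

```bash
python3 -c "
from rig import bot
print(bot.hand_in())"
```

```text
the job is handed in; nothing more can be done
None
```

The gauge arm stays raised by itself, the board was slid flush against the batten with the bowl untouched, and the job was handed in at about 22 s; no verdict was shown.

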